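# Unlock the stencil frame: hold the spring catch, slide the bolt

### The job

Unlock the stencil frame: press the spring catch's long bar down with one fingertip and, keeping it down all the way, push the bolt's thumb lug with the other fingertip until the bolt is fully drawn out of the frame's keeper. Then let the catch spring back up and move clear. It is all pushing, so grip and lift nothing: the frame stays shut and the other things stay where they are.

Things in the scene. Friction and masses are not known exactly. Their poses are not given: they have to be found in the camera images.
- board: plywood board 320 (x) x 420 (y) x 18 mm fixed on the table; origin: centre of its underside. x: from the lock (front) to the frame's hinges, y: along the bolt's opening travel, z up. On its front strip: the press bar (centre line x = -118 mm), parallel to it the bolt (x = -56 mm), then the frame (from x = -36 mm). Fixed parts of the lock and the frame are under 46 mm above the table
- press_bar (a point): middle of the top face of the catch's press bar: flat dark steel bar, 140 mm long (along board y), 30 mm wide, top 60 mm above the table when up; it moves straight down. A fingertip may press it anywhere along its length and slide along it
- catch (a joint): how far the press bar is down, m: 0 = up (a spring returns it), 0.010 = at its stop; about 4 N to start, 7 N at 6 mm, 9 N at the stop. Its tooth is clear of the bolt's comb from 0.0055 on; let up part-way it enters the comb and blocks the bolt
- lug (a point): middle of the bolt's thumb lug: upright steel plate 24 mm wide (board x), 8 mm thick (board y), from the bolt bar (top 35 mm above the table) to 83 mm; this point is 63 mm up and moves with the bolt. Push its -y face towards board +y. Beside it the bar and its guides are at most 44 mm high, so a fingertip at the height of the pressed bar passes above them
- bolt (a joint): how far the bolt is drawn, m, along board +y: 0 = locked, nose in the frame's keeper; 0.045 = fully open, at its stop. With the catch up it has only 8 mm of free play. About 2 N of friction; it stays where it is left. From 0.040 on the catch can spring up behind the comb
- frame (a joint): opening of the hinged aluminium stencil frame (186 x 360 mm, top 40 mm above the table, hinged on its far edge), rad: 0 = shut, positive = lifted
- ink_tin: closed metal ink tin, 56 mm across, 45 mm tall, standing on the board's front strip near its +y corner; a bystander; origin at its underside
- jar: glass jar with a metal lid, 52 mm across, 75 mm tall, standing on the board's front strip near its -y corner; a bystander; origin at its underside
- bowl: white ceramic bowl, 130 mm across, 50 mm tall, on the table beside the board's +y side; a bystander; origin at its underside
- palette_knife: palette knife, 160 mm long, lying on the table beside the board's -y side; a bystander; origin at its underside
- stencil_brush: brush, 170 mm long, lying on the table beside the front +y corner of the board; a bystander; origin at its underside
- cork_block: cork block, 90 x 55 x 30 mm, on the table near the board's front -y corner; a bystander; origin at its underside
- brayer: hand roller (rubber roller 90 mm long, wooden handle), lying on the table in front of the board, nearest the robot; a bystander; origin at its underside

How it is judged (in metres and radians):
On the way, in this order (a step that is already met when the one before it is completed fails the run):
1. the catch is held down while the bolt is still locked (value of joint catch above 0.005 m and value of joint bolt below 0.0095 m), for 0.1 s.
2. the bolt is fully drawn, with the catch still held down by a finger (value of joint bolt above 0.041 m and value of joint catch above 0.003 m and contact force between the fingers and catch above 0.5 N), for 0.05 s.
At the end, for the whole second after the job is handed in: the bolt is drawn at least 41 of its 45 mm and still, the catch is back up (within 2.5 mm), the frame is shut (below 0.02 rad), and every bystander is within 25 mm of where it began, the tin, jar and bowl upright (value of joint bolt above 0.041 m and value of joint catch below 0.0025 m and value of joint frame below 0.02 rad and velocity of joint bolt below 0.005 m/s and distance of each of ink_tin, jar, bowl, palette_knife, stencil_brush, cork_block, brayer from where it was at the start of the episode below 0.025 m and angle between each of ink_tin, jar, bowl's own z axis and vertical below 0.35 rad); the robot touches nothing.
It fails at once if the catch was let up while the bolt was part-way (value of joint bolt between 0.0105 and 0.037 m and value of joint catch below 0.003 m).
It fails at once if the frame was lifted (value of joint frame above 0.04 rad).
It fails at once if a bystander was moved, lifted or tipped over (distance of any of ink_tin, jar, bowl, palette_knife, stencil_brush, cork_block, brayer from where it was at the start of the episode above 0.025 m or angle between any of ink_tin, jar, bowl's own z axis and vertical above 0.5 rad).
It also fails if it takes over 42 s, if anything falls off the work surface, if the arm or the gripper's body presses on something with over 40 N, if the wrist force passes 120 N, or if a joint passes its speed limit or range.

### The arm

A 7-joint arm with a two-finger parallel gripper is mounted at the origin on the work surface. World frame = base frame: x ahead of the robot, y to its left, z up, the work surface at z = 0. Lengths are in m, angles in degrees, forces in N, time in s.
With the tool pointing down it reaches from about 0.35 to 0.9 m from the base axis. Payload 7.2 kg.
Tool frame: the origin (TCP) lies midway between the tips of the shut fingers; the grasp point (between the pads) lies 19 mm behind it (r.tcp_to_grasp is the distance from the TCP to the grasp point, in m); z points along the fingers, y is the line along which they close (so a half turn about z gives the same grasp; the last joint's range is limited). The gripper opens to 88 mm and grips with 3 to 60 N. Pads are 20 mm wide; open, the fingers measure 115 mm over their backs; the gripper's body (75 mm by 178 mm) begins 61 mm behind the grasp point.
Start: joints at [-74.84, 23.554, -0.728, 91.456, 0.321, 64.991, -4.71], TCP at [0.204, 0.591, 0.223] pointing down, gripper open.
Joint ranges: [-169.25, 169.25], [-16.82, 113.86], [-84.01, 82.57], [7.8, 145.47], [-59.2, 239.2], [7.22, 106.19], [-163.78, 163.78]. Speed limits (degrees/s): [136.94, 136.94, 172.46, 172.46, 180, 180, 180].

### API

Orientations are given as [roll, pitch, yaw] about the fixed x, y, z axes, in that order (R = Rz(yaw) Ry(pitch) Rx(roll)).
In Python, from plant import monitor, eyes, finish_job, r gives the robot as it stands. The module is installed in compiled form; this text tells all that it offers.
- The arm moves only by the shell command python3 -m creep 'ROWS' [FORCE]. ROWS is JSON, a list that holds one entry, the list of rows, each a list of 5 numbers: the closure, from 0 (fully open) to 1 (shut), then the shift along the tool's x, y, z as a fraction of full scale, then the turn about the tool's z as a fraction of full scale. A call has 1 to 10 rows; each row shifts and turns the commanded pose from where the row before left it, along the tool's axes as they then stand; what a row does not reach is not made up. Full scale, the value 1, is 500 mm for a shift and 90 degrees for a turn. A row lasts 1/8 s, in which the tool goes at most 62.5 mm and 10.7 degrees, less where a joint would pass 70% of its speed; a pose out of reach is approached as far as the arm can. A call with a number of a shift or a turn outside -1 to 1 is refused whole. A call with a gripper value outside its range is refused whole. The fingers move at their own pace and stop on an object; FORCE is the grip in N (left out, the last holds). Time passes only in rows, so rows that do not move let the fingers close. It gives the time, the measured TCP pose, the force, the opening and the grip force at its end, in the units of the state.
- monitor.state(): the state, without advancing time (a new reading comes with each control period).
- eyes.snapshot(name): name is "scene" or "side" or "wrist"; returns a dict with "color" (480x640x3 uint8, red, green, blue), "fov_y" (degrees; the focal length in pixels is half the picture's height over the tangent of half this angle, whatever the lens; pixels are square), "cx", "cy" (the principal point, pixels), "extrinsics" (4x4, takes a point from world to camera coordinates); the wrist camera has in their place "tool_from_camera" (4x4, takes a point from camera to tool coordinates, whose origin is the TCP and whose axes are the flange's). Camera axes: x right, y up, looking along -z (the intrinsics and any distortion apply to the point x, -y, -z); pixel columns grow to the right and rows downward; lengths in m; the calibration is good to about 2 mm. A picture is of the moment at which its call begins: read the wrist's pose just before it. There is no depth.
- finish_job(): hands the job in; it is judged then, once.
The state is a dict: "time": time; "qpos": joint angles; "joint_vel": joint speeds; "joint_efforts": joint torques, N m; "ee_pos": TCP position; "eef_rot": TCP orientation; "wrist_force": force on the tool from outside, world axes, zero at the start; "wrist_torque": the same for the moment, N m; "grip_width": finger opening in m; "grip_force": force on a finger pad.
Only numpy, scipy, OpenCV 4.12 (cv2) and the standard library are available. Lean on these libraries where they do the work, as an engineer would, in place of code of your own. Each camera call takes 0.05 s, during which the arm holds its last target. There are 200 camera calls.

## Working session

There is one attempt and no reset: what is moved stays moved. The work goes in short steps, Python scripts to look and compute and a shell command to move; the robot and the scene stay as the last step left them, time stands still between calls to the robot, and variables do not carry over. Pictures are saved under pics/ and viewed, at most 10 in all, crops included, and the job is handed in when it is done.

```bash
mkdir -p pics; cat > h.py <<'E'
from plant import monitor, eyes, finish_job, r
import numpy as np, cv2
def snap(n,f):
    s=eyes.snapshot(n); cv2.imwrite('pics/'+f,s['color'][:,:,::-1]); return s
def ray(s,u,v):
    f=240/np.tan(np.radians(s['fov_y'])/2)
    E=np.array(s['extrinsics']); d=np.array([(u-s['cx'])/f,-(v-s['cy'])/f,-1])
    R=E[:3,:3]; return -R.T@E[:3,3], R.T@d
def onz(s,u,v,z):
    o,d=ray(s,u,v); return o+d*(z-o[2])/d[2]
E
python3 - <<'E'
from h import *
print({k:np.round(v,3).tolist() for k,v in monitor.state().items()})
for n in('scene','side'):
    s=snap(n,n+'1.png'); print({k:np.round(v,4).tolist() for k,v in s.items() if k!='color'})
E
```

```text
{'time': 0.0, 'qpos': [-74.839, 23.598, -0.731, 91.505, 0.321, 64.988, -4.71], 'joint_vel': [-0.009, 0.06, 0.017, 0.144, -0.008, -0.068, 0.065], 'joint_efforts': [0.0, -58.796, 0.642, -29.106, -0.054, 0.018, 0.0], 'ee_pos': [0.204, 0.59, 0.222], 'eef_rot': [-179.911, 0.006, 160.935], 'wrist_force': [-0.707, -0.28, 0.083], 'wrist_torque': [-0.015, 0.019, 0.012], 'grip_force': 0.0, 'grip_width': 0.088}
{'fov_y': 52.5129, 'cx': 322.468, 'cy': 244.6163, 'extrinsics': [[0.5086, 0.8608, 0.0165, -0.3407], [-0.482, 0.2689, 0.8339, 0.1938], [0.7134, -0.4321, 0.5517, -1.3588], [0.0, 0.0, 0.0, 1.0]]}
{'fov_y': 53.9959, 'cx': 324.823, 'cy': 234.0418, 'extrinsics': [[-0.9553, -0.2951, 0.0169, 0.5786], [0.1854, -0.5538, 0.8117, -0.1612], [-0.2301, 0.7786, 0.5838, -0.8101], [0.0, 0.0, 0.0, 1.0]]}
```

View pics/scene1.png

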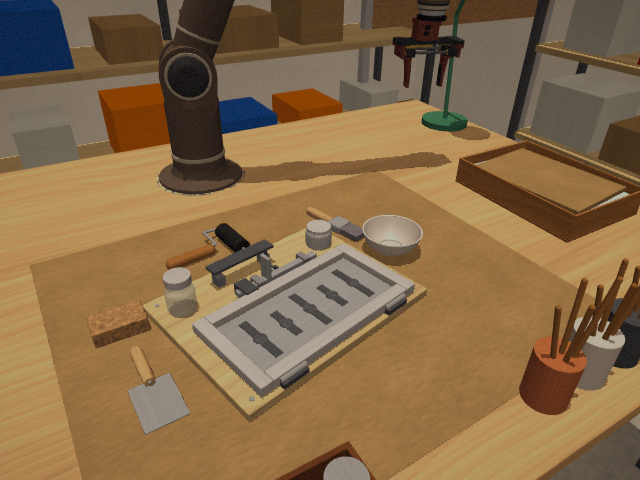

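View pics/side1.png

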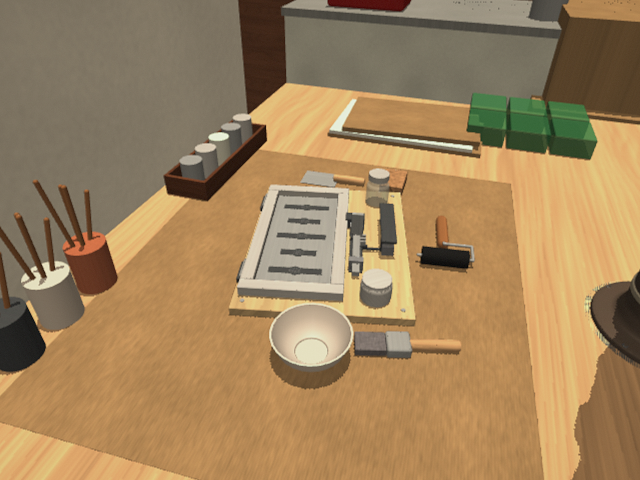

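The scene view shows the board, with the jar at (180,292), the tin at (318,235), the dark press bar from about (207,262) to (273,245) and the lug near (266,265). The side view shows the bar at about (388,228) and the bolt at about (357,250). I'll zoom in on both.

```bash
python3 - <<'E'
import cv2,numpy as np
a=cv2.imread('pics/scene1.png')[210:330,150:350]; b=cv2.imread('pics/side1.png')[165:325,330:430]
a=cv2.resize(a,None,fx=4,fy=4,interpolation=cv2.INTER_CUBIC)   # 800x480
b=cv2.resize(b,None,fx=3.75,fy=3.75,interpolation=cv2.INTER_CUBIC)  # 375x600
cv2.imwrite('pics/c1.png',a);cv2.imwrite('pics/c2.png',b)
E
```

```text
(no output)
```

View pics/c1.png

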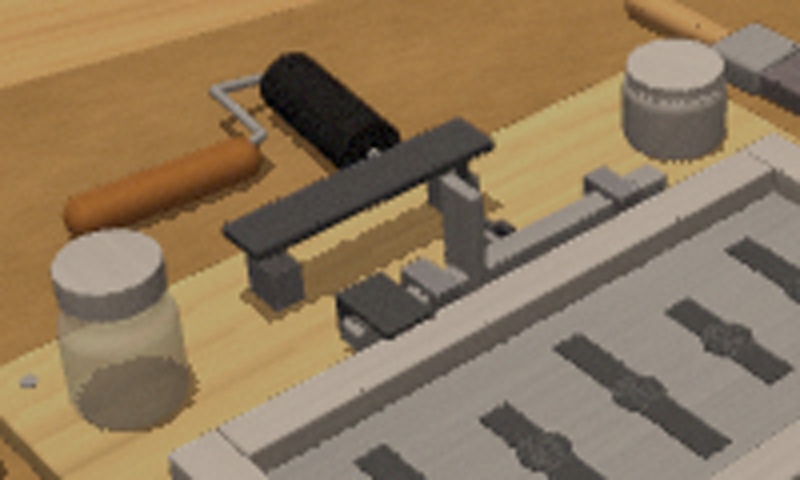

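View pics/c2.png

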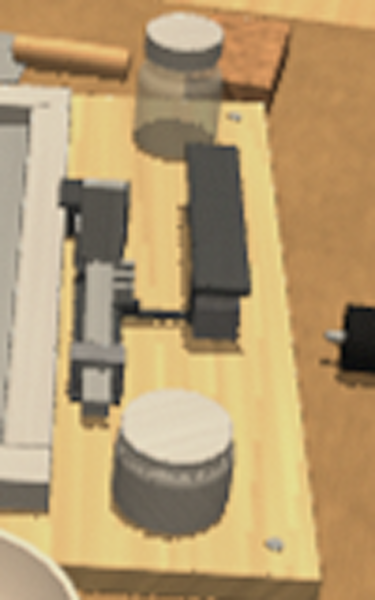

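The crops show the bar's top corners at (222,230), (252,255), (494,145) and (463,120) in the scene crop, and the lug top near (461,184). In the side crop the bar corners are (187,145), (237,147), (249,294) and (190,290).

```bash
python3 - <<'E'
from h import *
a=eyes.snapshot('scene');b=eyes.snapshot('side')
A=lambda u,v,z:onz(a,150+u/4,210+v/4,z)
B=lambda u,v,z:onz(b,330+u/3.75,165+v/3.75,z)
p=lambda n,x:print(n,np.round(np.array(x)*1000).tolist())
ca=np.array([A(*q,.06) for q in((222,230),(252,255),(494,145),(463,120))]);cb=np.array([B(*q,.06) for q in((187,145),(237,147),(249,294),(190,290))])
p('barA',ca);p('c',ca.mean(0));p('barB',cb);p('c',cb.mean(0))
for c in(ca,cb):
    print(cv2.minAreaRect((c[:,:2]*1000).astype(np.float32)))
p('lugA',A(461,184,.083));p('lugB top edge',[B(86,263,.083),B(113,262,.083)])
p('boardA',[onz(a,146,308,.018),onz(a,250,402,.018),onz(a,426,291,.018)])
p('boardB',[B(265,100,.018),B(320,580,.018),onz(b,233,311,.018)])
p('jar top A',A(107,260,.075));p('jarB',B(184,38,.075));p('tinA',A(675,67,.045));p('tinB',B(176,425,.045))
E
```

```text
barA [[507.0, -155.0, 60.0], [532.0, -150.0, 60.0], [504.0, -15.0, 60.0], [476.0, -19.0, 60.0]]
c [505.0, -85.0, 60.0]
barB [[528.0, -144.0, 60.0], [500.0, -151.0, 60.0], [469.0, -14.0, 60.0], [498.0, -8.0, 60.0]]
c [499.0, -79.0, 60.0]
((504.4917907714844, -84.39521789550781), (28.148197174072266, 139.68783569335938), 12.114148139953613)
((499.1029357910156, -79.17874908447266), (29.753583908081055, 140.38218688964844), 12.898935317993164)
lugA [557.0, -57.0, 83.0]
lugB top edge [[547.0, 17.0, 83.0], [535.0, 12.0, 83.0]]
boardA [[515.0, -273.0, 18.0], [794.0, -194.0, 18.0], [723.0, 195.0, 18.0]]
boardB [[502.0, -281.0, 18.0], [406.0, 131.0, 18.0], [705.0, 207.0, 18.0]]
jar top A [524.0, -212.0, 75.0]
jarB [551.0, -241.0, 75.0]
tinA [462.0, 112.0, 45.0]
tinB [486.0, 79.0, 45.0]
```

```bash
python3 -m creep '[[[0.45,0,0,0,0.108],[0.45,0,0,0,0.108],[0.45,0,0,0,0.108],[0.45,0,0,0,0.108],[0.45,0,0,0,0.108],[0.45,0,0,0,0.108],[0.45,-0.1,0.02,0,0],[0.45,-0.1,0.02,0,0]]]'; python3 -m creep '[[[0.45,-0.1,0.02,0,0],[0.45,-0.1,0.02,0,0],[0.45,-0.1,0.02,0,0],[0.45,-0.1,0.02,0,0],[0.45,-0.1,0.02,0,0],[0.45,-0.1,0.02,0,0],[0.45,-0.1,0.02,0,0],[0.45,-0.1,0.02,0,0],[0.45,-0.1,0.02,0,0],[0.45,0,0,0,0]]]'; python3 - <<'E'
from h import *
s=eyes.snapshot('wrist');print(np.round(s['tool_from_camera'],3),s['fov_y'],s['cx'],s['cy'])
a=eyes.snapshot('scene');b=eyes.snapshot('side')
A=lambda u,v,z:onz(a,150+u/4,210+v/4,z)
B=lambda u,v,z:onz(b,330+u/3.75,165+v/3.75,z)
for n,x in dict(lugB=B(105,184,.083),jA=A(107,260,.093),jB=B(184,38,.093),tA=A(675,67,.063),tB=B(176,425,.063)).items(): print(n,np.round(x*1000))
E
```

```text
time: 1.2
ee_pos: [0.2457, 0.4964, 0.2221]
eef_rot: [-180.0, 0.0, 102.7]
wrist_force: [1.0, 0.6, -0.3]
grip_width: 0.0484
grip_force: 0.0
time: 2.45
ee_pos: [0.4326, 0.0746, 0.2229]
eef_rot: [180.0, 0.0, 102.3]
wrist_force: [-0.1, 0.2, 0.6]
grip_width: 0.0484
grip_force: 0.0
[[ 0.001  0.97   0.241  0.065]
 [ 1.    -0.001 -0.001  0.001]
 [-0.001  0.241 -0.97  -0.162]
 [ 0.     0.     0.     1.   ]] 62.93754175674589 317.5130784180547 241.7622882379207
lugB [555. -55.  83.]
jA [ 549. -216.   93.]
jB [ 546. -208.   93.]
tA [488.  97.  63.]
tB [483. 100.  63.]
```

```bash
python3 -m creep '[[[0.45,-0.09,0.03,0,0],[0.45,-0.09,0.03,0,0],[0.45,-0.09,0.03,0,0],[0.45,-0.09,0.03,0,0],[0.45,0,0,0,0],[0.45,0,0,0,0]]]'; python3 - <<'E'
from h import *
st=monitor.state();s=snap('wrist','w1.png');print(st['ee_pos'],st['eef_rot'])
E
```

```text
time: 3.35
ee_pos: [0.5292, -0.0827, 0.2221]
eef_rot: [-179.9, -0.1, 102.7]
wrist_force: [-0.1, 0.4, 0.4]
grip_width: 0.0486
grip_force: 0.0
[ 0.52915902 -0.08273452  0.22211143] [-1.79936870e+02 -5.28901575e-02  1.02712842e+02]
```

View pics/w1.png

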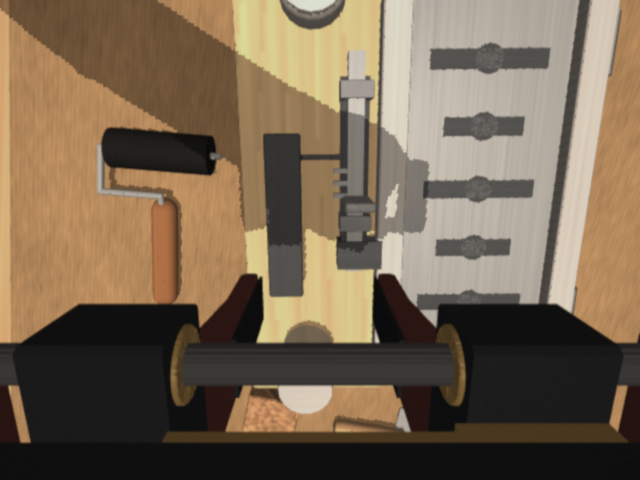

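The bar spans (264,134) to (303,296), and the lug is near (358,205) with a guide near (355,222). The fingertips are at (250,280) and (387,280). I'll zoom in on the lug and measure.

```bash
cat >> h.py <<'E'
def E2(e):
    from scipy.spatial.transform import Rotation as Ro
    return Ro.from_euler('xyz',e,degrees=True).as_matrix()
def won(s,st,u,v,z):
    f=240/np.tan(np.radians(s['fov_y'])/2); T=np.array(s['tool_from_camera'])
    R=E2(st['eef_rot']); o=np.array(st['ee_pos'])+R@T[:3,3]; d=R@T[:3,:3]@np.array([(u-s['cx'])/f,-(v-s['cy'])/f,-1])
    return o+d*(z-o[2])/d[2]
def tool(st,p): return E2(st['eef_rot']).T@(np.array(p)-np.array(st['ee_pos']))
E
python3 - <<'E'
from h import *
im=cv2.imread('pics/w1.png')[120:300,245:405];cv2.imwrite('pics/w1c.png',cv2.resize(im,None,fx=3.3,fy=3.3,interpolation=cv2.INTER_CUBIC))
st=monitor.state();s=eyes.snapshot('wrist')
for u,v,z in((264,134,.06),(299,133,.06),(303,294,.06),(270,296,.06),(347,204,.083),(373,204,.083),(358,55,.035)):
    p=won(s,st,u,v,z);print((u,v),np.round(p*1000),'tool',np.round(tool(st,p)*1000))
E
```

```text
(264, 134) [472. -20.  60.] tool [ 73. -41. 162.]
(299, 133) [499. -13.  60.] tool [ 74. -13. 162.]
(303, 294) [ 532. -146.   60.] tool [-63. -11. 162.]
(270, 296) [ 504. -154.   60.] tool [-65. -40. 162.]
(347, 204) [548. -57.  83.] tool [ 21.  24. 139.]
(373, 204) [568. -52.  83.] tool [ 21.  44. 139.]
(358, 55) [532.  58.  35.] tool [136.  35. 187.]
```

View pics/w1c.png

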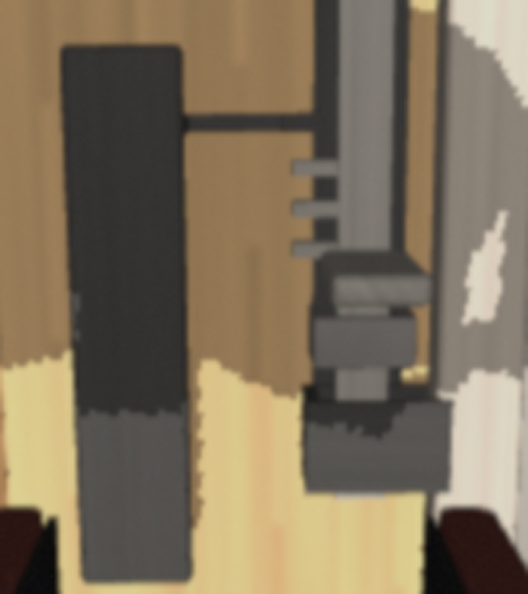

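```bash
python3 -m creep '[[[0.45,-0.016,0.009,0.04,0],[0.45,0,0,0.05,0],[0.45,0,0,0.05,0],[0.45,0,0,0.05,0],[0.45,0,0,0.05,0],[0.45,0,0,0.03,0],[0.45,0,0,0.01,0],[0.45,0,0,0,0],[0.45,0,0,0,0]]]'; python3 - <<'E'
from h import *
st=monitor.state();s=snap('wrist','w2.png');print(st['ee_pos'],st['eef_rot'],st['wrist_force'])
E
```

```text
time: 4.58
ee_pos: [0.5362, -0.0914, 0.0833]
eef_rot: [179.9, 0.0, 102.6]
wrist_force: [0.7, 0.4, -0.3]
grip_width: 0.0481
grip_force: 0.0
[ 0.53621308 -0.09144688  0.08334429] [1.79921908e+02 1.41664991e-02 1.02613909e+02] [ 0.70506883  0.43532919 -0.26373095]
```

View pics/w2.png

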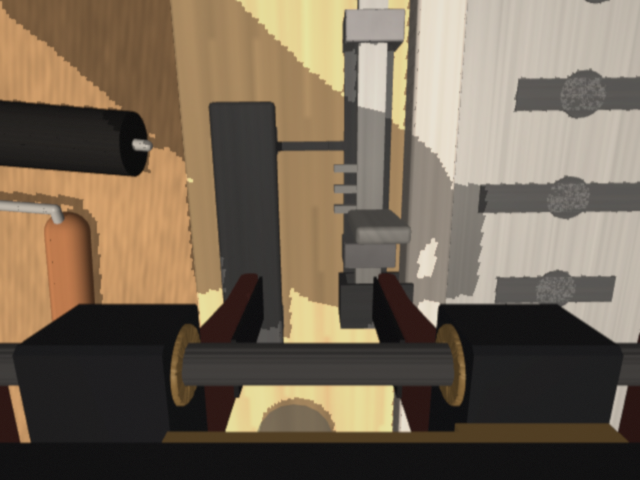

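The fingertips (250 and 387, row 278) are over the bar (216–282) and just behind the lug (356–408, rows 225–243), so the alignment is good. Next I press down.

```bash
python3 -m creep '[[[0.45,0,0,0.02,0],[0.45,0,0,0.014,0],[0.45,0,0,0.004,0],[0.45,0,0,0.004,0],[0.45,0,0,0,0],[0.45,0,0,0,0]]]'; python3 -m creep '[[[0.45,0,0,0.006,0],[0.45,0,0,0.006,0],[0.45,0,0,0,0],[0.45,0,0,0,0]]]'
```

```text
time: 5.38
ee_pos: [0.5358, -0.0914, 0.0618]
eef_rot: [180.0, 0.0, 102.6]
wrist_force: [0.4, 0.5, -0.6]
grip_width: 0.0487
grip_force: 0.0
time: 5.88
ee_pos: [0.536, -0.0915, 0.0559]
eef_rot: [180.0, 0.0, 102.6]
wrist_force: [-0.1, -0.4, 5.7]
grip_width: 0.0486
grip_force: 2.7
```

```bash
python3 -m creep '[[[0.45,0,0,0.004,0],[0.45,0,0,0.004,0],[0.45,0,0,0,0],[0.45,0,0,0,0],[0.45,0,0,0,0]]]'
```

```text
time: 6.5
ee_pos: [0.536, -0.0915, 0.0521]
eef_rot: [180.0, 0.0, 102.6]
wrist_force: [-0.8, 0.7, 7.9]
grip_width: 0.0484
grip_force: 3.7
```

```bash
python3 -m creep '[[[0.45,0.008,0,0,0],[0.45,0.008,0,0,0],[0.45,0.008,0,0,0],[0.45,0.008,0,0,0],[0.45,0.008,0,0,0],[0.45,0.008,0,0,0],[0.45,0,0,0,0]]]'; python3 -m creep '[[[0.45,0.008,0,0,0],[0.45,0.008,0,0,0],[0.45,0.008,0,0,0],[0.45,0.008,0,0,0],[0.45,0.008,0,0,0],[0.45,0,0,0,0]]]'
```

```text
time: 7.38
ee_pos: [0.5319, -0.0701, 0.0526]
eef_rot: [179.8, 0.2, 102.6]
wrist_force: [0.8, -5.1, 7.2]
grip_width: 0.0485
grip_force: 4.0
time: 8.12
ee_pos: [0.5274, -0.0506, 0.0525]
eef_rot: [179.9, 0.2, 102.5]
wrist_force: [0.9, -4.9, 7.2]
grip_width: 0.0484
grip_force: 4.1
```

```bash
python3 -m creep '[[[0.45,0.006,0,0.001,0],[0.45,0.006,0,0,0],[0.45,0.006,0,0,0],[0.45,0.004,0,0,0],[0.45,0,0,0,0],[0.45,0,0,0,0]]]'; python3 -m creep '[[[0.45,0.004,0,0,0],[0.45,0.004,0,0,0],[0.45,0,0,0,0],[0.45,0,0,0,0]]]'
```

```text
time: 8.88
ee_pos: [0.5252, -0.0402, 0.0521]
eef_rot: [179.8, 0.2, 102.5]
wrist_force: [1.1, -6.1, 8.2]
grip_width: 0.0483
grip_force: 4.3
time: 9.38
ee_pos: [0.5243, -0.0364, 0.0521]
eef_rot: [179.8, 0.2, 102.5]
wrist_force: [0.1, -5.9, 8.2]
grip_width: 0.0481
grip_force: 4.4
```

```bash
python3 -m creep '[[[0.45,0.004,0,0,0],[0.45,0.004,0,0,0],[0.45,0,0,0,0],[0.45,0,0,0,0]]]'; python3 -m creep '[[[0.45,0.003,0,0,0],[0.45,0.003,0,0,0],[0.45,0,0,0,0],[0.45,0,0,0,0]]]'; python3 - <<'E'
from h import *
snap('wrist','w3.png')
E
```

```text
time: 9.88
ee_pos: [0.5241, -0.0356, 0.0522]
eef_rot: [179.8, 0.4, 102.3]
wrist_force: [3.1, -14.7, 5.1]
grip_width: 0.0483
grip_force: 9.6
time: 10.38
ee_pos: [0.5241, -0.0354, 0.0523]
eef_rot: [179.7, 0.6, 102.2]
wrist_force: [6.2, -22.5, 1.0]
grip_width: 0.0485
grip_force: 13.1
```

View pics/w3.png

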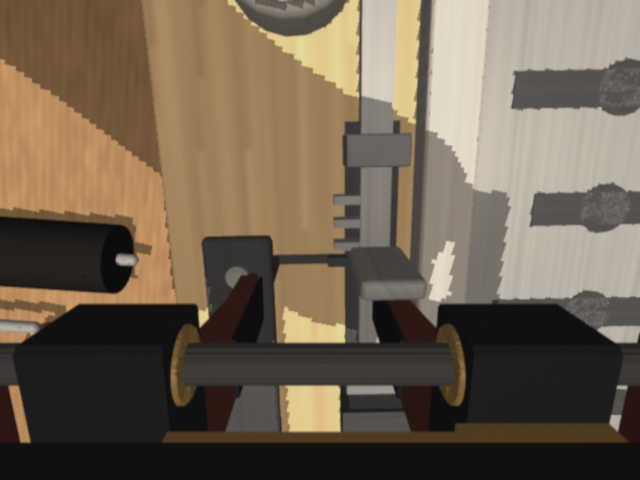

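The lug is hard against the stop: the force jumped to 22 N after about 45 mm of bolt travel. I back off and then rise.

```bash
python3 -m creep '[[[0.45,-0.01,0,0,0],[0.45,-0.012,0,0,0],[0.45,0,0,0,0],[0.45,0,0,0,0]]]'; python3 -m creep '[[[0.45,0,0,-0.006,0],[0.45,0,0,-0.01,0],[0.45,0,0,-0.02,0],[0.45,0,0,-0.05,0],[0.45,0,0,-0.08,0],[0.45,0,0,-0.1,0],[0.45,0,0,-0.06,0],[0.45,0,0,0,0],[0.45,0,0,0,0]]]';  python3 - <<'E'
from h import *
st=monitor.state();s=snap('wrist','w4.png');print(st['ee_pos'],st['eef_rot'])
E
```

```text
time: 10.92
ee_pos: [0.5243, -0.0375, 0.0517]
eef_rot: [179.9, -0.0, 102.6]
wrist_force: [-0.1, 0.7, 7.8]
grip_width: 0.0484
grip_force: 3.8
time: 12.05
ee_pos: [0.5229, -0.0375, 0.2134]
eef_rot: [-179.9, -0.0, 102.6]
wrist_force: [-0.1, 0.8, -0.8]
grip_width: 0.0486
grip_force: 0.0
[ 0.52292444 -0.03750037  0.21341221] [-1.79937193e+02 -2.49823199e-02  1.02625895e+02]
```

View pics/w4.png

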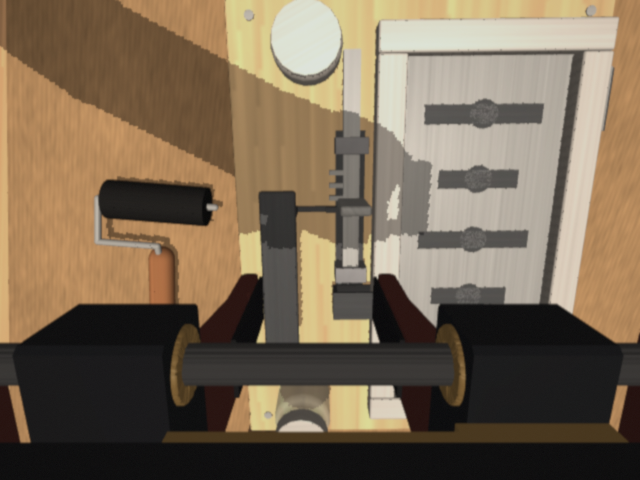

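The lug is now at (355,210), level with the catch's cross arm, and the bar is clear of the fingers. I'll check the travel numerically.

```bash
python3 - <<'E'
from h import *
st=monitor.state();s=eyes.snapshot('wrist')
p=won(s,st,355,210,.083);q=won(s,dict(ee_pos=[.5292,-.0827,.2221],eef_rot=[-179.94,-.05,102.71]),361,208,.083)
print(p,q,np.linalg.norm(p-q), [won(s,st,u,192,.06) for u in(260,295)])
E
```

```text
[ 0.54755111 -0.01416136  0.083     ] [ 0.55939598 -0.05786789  0.083     ] 0.0452831241493177 [array([ 0.47261025, -0.01995304,  0.06      ]), array([ 0.50001882, -0.01378016,  0.06      ])]
```

The lug has travelled 45 mm. The bar end is back at its original place, with its 60 mm height consistent.

```bash
python3 -c "
from h import *
print(finish_job())"
```

```text
the job is handed in; nothing more can be done
None
```

The bolt is fully drawn (about 45 mm, measured from the wrist camera), the catch is back up, the arm is clear, and the job is handed in; the hand-in returned no verdict.

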